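# Seat the fractional plate in its V rest and shut the keeper

### The arm

A 7-joint arm with a two-finger parallel gripper is mounted at the origin on the work surface. World frame = base frame: x ahead of the robot, y to its left, z up, the work surface at z = 0. Lengths are in m, angles in rad, forces in N, time in s.
With the tool pointing down it reaches from about 0.4 to 0.875 m from the base axis. Payload 19.3 kg.
Tool frame: the origin (TCP) lies midway between the tips of the shut fingers; the grasp point (between the pads) lies 19 mm behind it (bot.pinch_z is the distance from the TCP to the grasp point, in m); z points along the fingers, y is the direction in which the jaws open and shut (so a half turn about z gives the same grasp; the last joint's range is limited). The gripper opens to 85 mm and grips with 20 to 120 N. Pads are 22 mm wide; open, the fingers measure 114 mm over their backs; the gripper's body (76 mm by 85 mm) begins 54 mm behind the grasp point. The pads swing forward as they close: fully open they stand 13 mm farther back than shut.
Start: joints at [-1.31, 0.521, -0.036, 1.599, 0.021, 1.021, -0.113], TCP at [0.203, 0.591, 0.231] pointing down, gripper open.
Joint ranges: [-2.91, 2.91], [-0.3, 2.13], [-1.5, 1.42], [0.17, 2.43], [-1.26, 4.41], [0.16, 1.93], [-2.52, 2.52]. Speed limits (rad/s): [1.89, 1.89, 2.39, 2.39, 3.01, 3.01, 3.01].

### API

Orientations are given as [roll, pitch, yaw] about the fixed x, y, z axes, in that order (R = Rz(yaw) Ry(pitch) Rx(roll)).
In Python, from workcell import bot gives the robot as it stands. The module is installed in compiled form; this text tells all that it offers.
- The arm moves only by the tool move_arm, never from a script. Its argument "moves" is text: rows parted by semicolons, each of 4 numbers parted by spaces: the shift along the tool's x, y, z in mm, then the turn about the tool's z in rad. In form: dx dy dz yaw; .... A call has exactly 10 rows; each row is the pose to reach, as a shift and turn from the pose commanded when the call began, along the tool's axes at that moment; what a row does not reach only later rows make up. A row lasts 1/12 s, in which the tool goes at most 41.7 mm and 7.16 degrees, less where a joint would pass 70% of its speed; a pose out of reach is approached as far as the arm can. A call with a gripper value outside its range is refused whole. "grip" is the opening, from 0 (shut) to 1 (fully open), set as the call begins (left out, the last holds). The fingers move at their own pace and stop on an object; "grip_force" is the grip in N (left out, the last holds). Time passes only in rows, so rows that repeat a pose let the fingers close, or fill a call up. It gives the time, the measured TCP pose, the force and the opening at its end, in the units of the state.
- bot.observe(): the state, without advancing time (a new reading comes with each control period).
- bot.grab_frame(name): name is "scene" or "top" or "wrist"; returns a dict with "frame" (420x560x3 uint8, red, green, blue), "z_map" (420x560 float32, m along the optical axis (not along the pixel's ray), 0 where there is no reading), "K" (3x3 intrinsics, pixels), "dist" ([k1, k2, p1, p2, k3] as OpenCV has them; the pictures are not rectified), "eye" and "attitude" of the camera in the world. Camera axes: x right, y up, looking along -z (the intrinsics and any distortion apply to the point x, -y, -z); pixel columns grow to the right and rows downward; lengths in m; the calibration is good to about 2 mm. A picture is of the moment at which its call begins.
- bot.job_done(): hands the job in, once; it reports no verdict.
Trained networks look in a picture, given as the dict that the camera call returned (one of the last four; its "shot" number tells which), for a name from the list of things; names that differ only in an ending like _2 or _b are one class to them, and where a whole thing is asked for, a point or a joint stands for the part that bears it (a point fixed in the world has none). Each returns a list of dicts, best first, with "conf" (0 to 1); they miss things now and then, are a little off and sometimes report something else, mostly with a low value. They report only what shows in the picture. A call takes as long as a camera call. They do not tell look-alikes from the thing itself.
- bot.search_frame(picture, label): "at" ([column, row] in pixels, amid what is visible of it).
- bot.pinpoint(picture, label): "at" ([column, row] in pixels: a listed point, or the origin of a listed thing).
The state is a dict: "clock": time; "qpos": joint angles; "qd": joint speeds; "joint_efforts": joint torques, N m; "position": TCP position; "tool_rot": TCP orientation; "force": force on the tool from outside, world axes, zero at the start; "moment": the same for the moment, N m; "grip_width": finger opening in m.
Only numpy, scipy, OpenCV 4.12 (cv2) and the standard library are available. Lean on these libraries where they do the work, as an engineer would, in place of code of your own. Each camera call takes 0.05 s, during which the arm holds its last target. There are 200 camera calls.

### The job

Push the chrome weight plate into the V rest on the ledge until it centres itself against both jaws, press it home against their spring with about 10 N for about a second and never with more than 18 N, then let go, leaving it touching the jaws, and slide the keeper bar fully shut behind it. Leave the mug, timer, grip ring and hex key where they are.

Things in the scene. Friction and masses are not known exactly. Their poses are not given: they have to be found in the camera images.
- plate: chrome weight plate lying flat: a plain steel ring, 90 mm outside diameter, 50 mm bore right through, 14 mm thick, about 0.5 kg (varies by a fifth), slippery (friction about 0.25). Origin: centre of its underside, on the ledge (z = 0). It starts 130 to 155 mm before the rest's origin, up to 40 mm off its centre line.
- rest: V rest fixed to the ledge: dark steel frame, two aluminium jaws forming a V open towards the robot, bare ledge between them. Origin: on the ledge, on the V's centre line, near the centre of a seated plate; x points into the V (the way to push), y left to the keeper side, z up. Jaws: 40 degrees off the centre line each, 23 mm high, 10 mm thick, polished.
- v_mouth (a point): where the middle of the V's mouth is when the jaws are set farthest out, on the ledge, 25 mm before the rest's origin along its x; the mouth is about 150 mm wide. The jaws are screw-set anew each time: a seated plate's centre (unloaded) lies anywhere from 4 mm before to 26 mm beyond the rest's origin. This setting is not reported and must be felt.
- jaw_mount (a point): centre of the jaws' mount behind the V, fixed in the frame, 108 mm beyond the rest's origin, 22 mm up. The jaws ride on a stiff spring there: pushed along the rest's x they yield about 1 mm per 4 N (9 mm at most) and come back when released. A push of more than 18 N on the plate can damage the mount.
- keeper (a joint): keeper bar sliding along the rest's -y across the mouth: 0 m open (start), 0.074 m shut, at a firm stop; about 2 N friction, stays put. Bar: 10 mm wide (x -64 to -54 mm in the rest's frame), top 14 mm high; its tip is at y +64 mm open, -10 mm shut. It runs in a channel 15 mm high (x -72 to -46, y +90 to +156 mm).
- keeper_knob (a point): top centre of the keeper's upright round knob: a steel post 16 mm in diameter from 14 to 55 mm above the ledge, moving with the bar; open it stands at x = -59, y = +122 mm in the rest's frame, shut at y = +48 mm.
- mug: stainless steel mug, 80 mm diameter, 90 mm high, origin under its centre; leave alone
- timer: black plastic timer, 30 x 66 x 58 mm with a press button on top, origin under its centre; leave alone
- grip_ring: purple silicone grip ring lying flat, 72 mm outside, 44 mm bore, 18 mm thick, origin under its centre; leave alone
- hex_key: aluminium hex key lying flat, 100 mm long arm along its y, 30 mm short arm, 8 mm thick; leave alone
Not all that is in view belongs to the job. Leave any orange look-alike of the plate alone.

How it is judged:
By the outcome, as a careful person would: the job done as asked, in the order asked, and still so for the second after the job is handed in, with the robot touching nothing.
It also fails if it takes over 61 s, if anything falls off the work surface, if the arm or the gripper's body presses on something with over 40 N, if the wrist force passes 120 N, or if a joint passes its speed limit or range.

## Working session

There is one attempt and no reset: what is moved stays moved. The work goes in short steps, Python scripts to look and compute and a tool call to move; the robot and the scene stay as the last step left them, time stands still between calls to the robot, and variables do not carry over. Pictures are saved under pics/ and viewed, about 8 in all and at most 12, crops included, and the job is handed in when it is done.

Besides the shell and the picture viewer there is one more tool, called by a JSON object that holds its "method" and its "body", one argument or row to a line. move_arm: Moves the arm, as the interface text tells. Its arguments: {"type":"object","properties":{"moves":{"type":"string"},"grip":{"type":"number"},"grip_force":{"type":"number"}},"required":["moves"]}

```bash
mkdir -p pics; cat > h.py <<'E'
import numpy as np, cv2
from scipy.spatial.transform import Rotation as R
from workcell import bot
def rot(a):
    a=np.array(a,float)
    if a.shape==(3,3): return a
    return R.from_euler('xyz',a).as_matrix() if a.size==3 else R.from_quat(a).as_matrix()
def save(p,n): cv2.imwrite('pics/'+n,p['frame'][:,:,::-1])
def ray(p,uv):
    q=cv2.undistortPoints(np.array([[uv]],float),np.array(p['K'],float),np.array(p['dist'],float))[0,0]
    return rot(p['attitude'])@np.array([q[0],-q[1],-1.])
def atz(p,uv,z=0.):
    d=ray(p,uv);e=np.array(p['eye']);return e+d*(z-e[2])/d[2]
def atdepth(p,uv):
    u,v=map(int,np.round(uv));return np.array(p['eye'])+ray(p,uv)*float(p['z_map'][v,u])
def proj(p,P):
    c=rot(p['attitude']).T@(np.array(P,float)-np.array(p['eye']))
    return cv2.projectPoints(np.array([[c[0],-c[1],-c[2]]]),np.zeros(3),np.zeros(3),np.array(p['K'],float),np.array(p['dist'],float))[0][0,0]
E
python3 - <<'E'
from h import *
np.set_printoptions(precision=4,suppress=True)
for n in ['scene','top']:
    p=bot.grab_frame(n); save(p,n+'0.png'); print(n,p['eye'],p['attitude'])
    Z={'keeper_knob':.055,'jaw_mount':.022}
    for l in ['plate','rest','v_mouth','jaw_mount','keeper_knob','mug','timer','grip_ring','hex_key']:
        for d in bot.pinpoint(p,l)[:3]: print(l,np.round(d['at']),round(d['conf'],2),atz(p,d['at'],Z.get(l,0)))
print(bot.observe())
E
```

```text
scene [1.2267 0.475  0.6121] [ 0.9582 -0.0002  2.2046]
plate [334. 219.] 0.81 [0.4908 0.087  0.    ]
plate [258. 264.] 0.7 [0.7297 0.0409 0.    ]
plate [390. 235.] 0.58 [0.4676 0.2285 0.    ]
rest [293. 246.] 0.98 [0.6357 0.0662 0.    ]
v_mouth [257. 264.] 0.67 [0.7309 0.0365 0.    ]
jaw_mount [256. 266.] 0.85 [0.7553 0.0561 0.022 ]
jaw_mount [176. 189.] 0.62 [ 0.6524 -0.304   0.022 ]
keeper_knob [354. 240.] 0.76 [0.5945 0.1954 0.055 ]
mug [448. 273.] 0.93 [0.5143 0.3783 0.    ]
hex_key [424. 318.] 0.63 [0.6584 0.3811 0.    ]
top [0.5111 0.0156 1.1088] [ 0.059  -0.0013 -1.5565]
plate [248. 242.] 0.8 [0.5017 0.0889 0.    ]
plate [193. 253.] 0.73 [0.4739 0.2249 0.    ]
jaw_mount [264. 142.] 0.59 [0.7515 0.0514 0.022 ]
keeper_knob [201. 201.] 0.55 [0.5996 0.1989 0.055 ]
keeper_knob [138. 181.] 0.39 [0.6469 0.3519 0.055 ]
mug [134. 237.] 0.7 [0.5105 0.3769 0.    ]
timer [430. 265.] 0.69 [ 0.4511 -0.3698  0.    ]
grip_ring [420. 192.] 0.81 [ 0.636  -0.3453  0.    ]
hex_key [137. 178.] 0.55 [0.66  0.374 0.   ]
{'clock': 1.0, 'qpos': array([-1.3102,  0.5214, -0.0363,  1.5995,  0.0212,  1.0211, -0.1128]), 'qd': array([ 0.0015, -0.001 ,  0.0006,  0.0018, -0.0013,  0.0002,  0.0008]), 'joint_efforts': array([  0.0007, -92.6838,   1.9787, -37.0253,   0.0179,   0.0017,
        -0.    ]), 'position': array([0.203 , 0.5911, 0.2313]), 'tool_rot': array([-3.1416,  0.    ,  2.8108]), 'force': array([0.2494, 1.1746, 0.4612]), 'moment': array([ 0.0459,  0.0044, -0.0217]), 'grip_width': 0.08543625243579873}
```

View pics/top0.png

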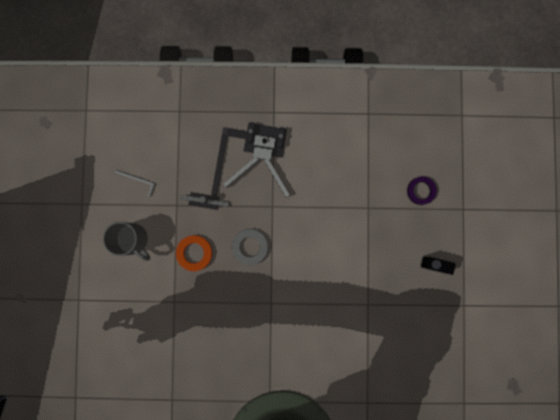

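View pics/scene0.png

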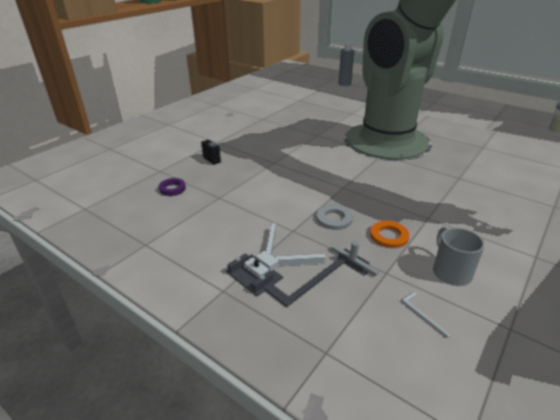

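Top view: the chrome plate is at (250,246). It could be mistaken for the orange ring at (194,253), which is the look-alike, or the purple grip ring at (422,190). The rest's V is at (262,165), the knob at (205,200), the mug at (125,238) and the hex key at (135,180). I choose the grey ring at (250,246). Next I move above it with the fingers shut and take a close look.

{"method": "move_arm", "body": {
  "moves": "-444 -377 30 1.25;-444 -377 30 1.25;-444 -377 30 1.25;-444 -377 30 1.25;-444 -377 30 1.25;-444 -377 30 1.25;-444 -377 30 1.25;-444 -377 30 1.25;-444 -377 30 1.25;-444 -377 30 1.25",
  "grip": 0,
  "grip_force": 40
}}

```text
clock: 1.83
position: [0.4162, 0.2316, 0.2101]
tool_rot: [3.141, -0.001, 1.555]
force: [1.3, 0.2, -0.2]
grip_width: -0.0001
```

{"method": "move_arm", "body": {
  "moves": "-36 22 0 0.1;-72 44 5 0.1;-108 66 10 0.1;-140 86 10 0.1;-140 86 10 0.1;-140 86 10 0.1;-140 86 10 0.1;-140 86 10 0.1;-140 86 10 0.1;-140 86 10 0.1"
}}

```text
clock: 2.67
position: [0.4998, 0.0935, 0.2]
tool_rot: [3.142, -0.0, 1.462]
force: [0.5, 0.2, 0.5]
grip_width: 0.0003
```

```bash
python3 - <<'E'
from h import *
np.set_printoptions(precision=4,suppress=True)
p=bot.grab_frame('wrist'); save(p,'w1.png'); print(p['eye'],p['attitude'])
Z={'keeper_knob':.055,'jaw_mount':.022}
for l in ['plate','rest','v_mouth','jaw_mount','keeper_knob']:
    for d in bot.pinpoint(p,l)[:3]: print(l,np.round(d['at']),round(d['conf'],2),atz(p,d['at'],Z.get(l,0)))
o=bot.observe();print(o['position'],o['tool_rot'],o['force'],o['qpos'])
E
```

```text
[0.5067 0.1621 0.3434] [-0.2723 -0.0012 -0.1067]
jaw_mount [496. 200.] 0.88 [0.7491 0.0569 0.022 ]
keeper_knob [376.  70.] 0.77 [0.6022 0.2018 0.055 ]
[0.5001 0.0926 0.1999] [ 3.1415 -0.      1.461 ] [-0.5347  0.3126  0.1817] [-0.6012  0.4036  0.3948  1.9515 -0.2071  0.8253 -0.2034]
```

View pics/w1.png

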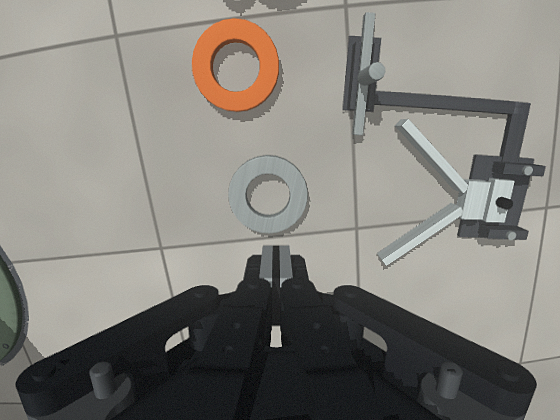

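The wrist picture shows the chrome ring at (268,195), with the orange look-alike separate at (236,64). The knob is at (376,70), the jaw tips at (405,123) and (383,262), and the mount at (500,200).

```bash
python3 - <<'E'
from h import *
np.set_printoptions(precision=4,suppress=True)
p=bot.grab_frame('wrist')
for n,uv,z in [('plate',(268,195),.014),('bore',(268,195),.014),('jt1',(405,123),.023),('jt2',(383,262),.023),('apex',(464,195),.023),('knob',(376,70),.055),('mount',(498,200),.022),('bar end far',(369,15),.014),('bar tip',(360,137),.014)]:
    print(n,atz(p,uv,z))
# ring fit from depth: top face at z 10..18mm
ys,xs=np.mgrid[100:240,210:320]
P=np.array([atdepth(p,(x,y)) for x,y in zip(xs.ravel(),ys.ravel())])
m=(P[:,2]>.009)&(P[:,2]<.02); Q=P[m][:,:2].astype(np.float32)
print('ring',m.sum(),cv2.minEnclosingCircle(Q),np.median(P[m][:,2]))
k=atz(p,(376,70),.055)[:2]; b=np.array([0.7495,.055])
for mt in [atz(p,(498,200),.022)[:2],np.array([.7515,.0525])]:
    d=mt-k; yaw=np.arctan2(d[1],d[0])-np.arctan2(-122,167); c,s=np.cos(yaw),np.sin(yaw); Rm=np.array([[c,-s],[s,c]])
    o=(mt+k)/2-Rm@np.array([.0245,.061]); print('rest',o,yaw,np.linalg.norm(d),'plate in rest',Rm.T@(np.array(cv2.minEnclosingCircle(Q)[0])-o))
E
```

```text
plate [0.4908 0.0871 0.014 ]
bore [0.4908 0.0871 0.014 ]
jt1 [0.6419 0.1503 0.023 ]
jt2 [ 0.6166 -0.0057  0.023 ]
apex [0.7097 0.0657 0.023 ]
knob [0.6025 0.2005 0.055 ]
mount [0.7516 0.0552 0.022 ]
bar end far [0.6113 0.2586 0.014 ]
bar tip [0.5965 0.14   0.014 ]
ring 3802 ((0.4759424328804016, 0.1207907646894455), 0.08096273243427277) 0.014795356564798967
rest [0.6442 0.071 ] -0.14163168137270055 0.20815365138728134 plate in rest [-0.1736  0.0256]
rest [0.6436 0.0699] -0.15120419509002714 0.2100296385570543 plate in rest [-0.1734  0.0251]
```

Plate at (0.491, 0.087). Rest origin about (0.644, 0.070) with yaw about -0.145. I lower the shut fingers into the bore.

{"method": "move_arm", "body": {
  "moves": "-7 -8 30 0.035;-7 -8 65 0.035;-7 -8 100 0.035;-7 -8 130 0.035;-7 -8 155 0.035;-7 -8 170 0.035;-7 -8 180 0.035;-7 -8 187 0.035;-7 -8 193 0.035;-7 -8 193 0.035"
}}

```text
clock: 3.85
position: [0.4914, 0.0864, 0.0065]
tool_rot: [-3.141, 0.0, 1.426]
force: [-1.1, 0.3, -0.4]
grip_width: 0.0004
```

```bash
python3 - <<'E'
from h import *
p=bot.grab_frame('wrist'); save(p,'w2.png')
o=bot.observe();print(o['position'],o['tool_rot'],o['force'])
E
```

```text
[0.49159699 0.08642872 0.00711198] [ 3.14131736e+00 -1.28877859e-04  1.42572308e+00] [-0.27473752 -0.03811662  0.18516241]
```

View pics/w2.png

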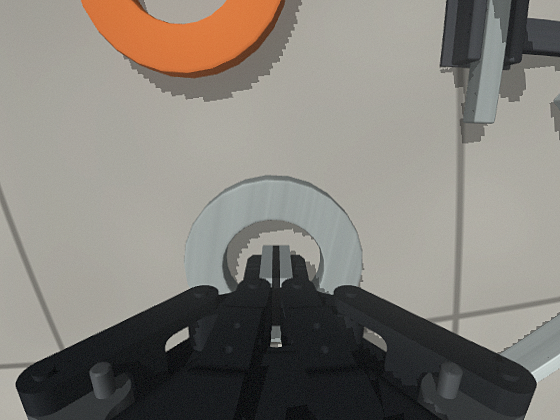

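The fingers are inside the chrome ring's bore (ring centre about (273,262)) and the orange ring is clear. I push towards the V, shifting about 6 mm onto the centre line.

{"method": "move_arm", "body": {
  "moves": "0 6 0 0;0 12 0 0;1 24 0 0;2 38 0 0;3 54 0 0;4 72 0 0;5 90 0 0;6 106 0 0;6 118 0 0;6 125 0 0"
}}

```text
clock: 4.73
position: [0.6177, 0.074, 0.0076]
tool_rot: [3.14, -0.0, 1.426]
force: [-5.0, 1.0, 6.9]
grip_width: -0.0002
```

```bash
cat > s.py <<'E'
from h import *
o=bot.observe(); y=-.145; Rm=np.array([[np.cos(y),-np.sin(y)],[np.sin(y),np.cos(y)]])
print('rest xy mm',(Rm.T@(o['position'][:2]-np.array([.644,.070])))*1e3,'z',o['position'][2]*1e3,'F rest',Rm.T@o['force'][:2],o['clock'])
E
python3 - <<'E'
from s import *
p=bot.grab_frame('wrist'); save(p,'w3.png')
for uv in [(273,262)]: pass
E
```

```text
rest xy mm [-26.58262517   0.1435982 ] z 7.559037047177232 F rest [-5.0789093   0.28383348] 4.7333
```

View pics/w3.png

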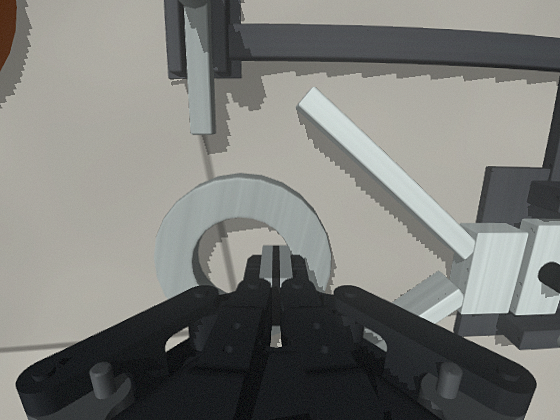

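{"method": "move_arm", "body": {
  "moves": "0 2 0 0;0 5 0 0;0 8 0 0;0 11 0 0;0 14 0 0;0 17 0 0;0 19 0 0;0 20 0 0;0 20 0 0;0 20 0 0"
}}

```text
clock: 5.62
position: [0.6353, 0.0716, 0.0075]
tool_rot: [-3.141, -0.0, 1.426]
force: [-4.6, 0.1, 7.5]
grip_width: 0.0
```

```bash
python3 s.py
```

```text
rest xy mm [-8.87249758  0.34072885] z 7.509740672176749 F rest [-4.53084363 -0.56166229] 5.6167
```

The steady upward force (7.5 N against 4.5 N forward) suggests the sloped finger backs wedge on the bore's edge. I back off to the bore centre and turn a quarter turn, so the straight pad sides do the pushing.

{"method": "move_arm", "body": {
  "moves": "0 -4 0 0;0 -8 0 0;0 -8 0 -0.12;0 -8 0 -0.24;0 -8 0 -0.36;0 -8 0 -0.48;0 -8 0 -0.6;0 -8 0 -0.72;0 -8 0 -0.84;0 -8 0 -0.96"
}}

```text
clock: 6.45
position: [0.6273, 0.0727, 0.007]
tool_rot: [-3.141, -0.0, 2.392]
force: [0.4, -0.0, -0.4]
grip_width: -0.0001
```

```bash
python3 s.py
```

```text
rest xy mm [-16.89832096   0.22554923] z 6.969284958375014 F rest [0.38486504 0.01612418] 6.45
```

{"method": "move_arm", "body": {
  "moves": "0 0 0 -0.12;0 0 0 -0.24;0 0 0 -0.36;0 0 0 -0.48;0 0 0 -0.6;0 0 0 -0.605;0 0 0 -0.605;0 0 0 -0.605;0 0 0 -0.605;0 0 0 -0.605"
}}

```text
clock: 7.28
position: [0.6277, 0.0727, 0.0069]
tool_rot: [-3.141, -0.0, 2.989]
force: [0.6, -0.5, -0.2]
grip_width: 0.0001
```

```bash
python3 s.py; python3 - <<'E'
from h import *
p=bot.grab_frame('wrist'); save(p,'w4.png')
E
```

```text
rest xy mm [-16.49223783   0.31080386] z 6.869790506194108 F rest [ 0.65590266 -0.4149991 ] 7.2833
```

View pics/w4.png

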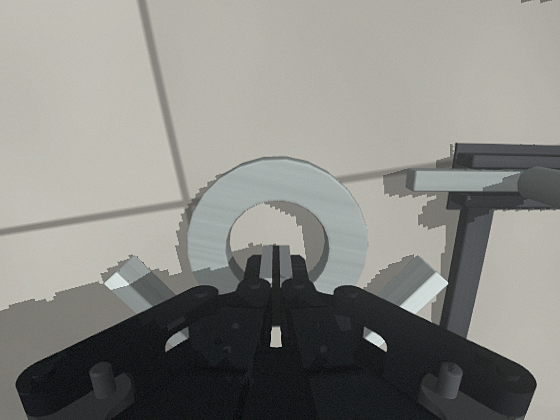

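The ring is centred on the fingers at (278,245), midway between the jaw tips at (125,270) and (430,270). I push along tool -x.

{"method": "move_arm", "body": {
  "moves": "-3 0 0 0;-6 0 0 0;-9 0 0 0;-12 0 0 0;-14 0 0 0;-16 0 0 0;-18 0 0 0;-20 0 0 0;-22 0 0 0;-22 0 0 0"
}}

```text
clock: 8.17
position: [0.65, 0.0692, 0.0069]
tool_rot: [3.142, 0.0, 2.991]
force: [-1.1, -0.5, -1.1]
grip_width: 0.0
```

```bash
python3 s.py; python3 -c "
from h import *; print(bot.observe()['force'])"
```

```text
rest xy mm [6.0524541  0.02852255] z 6.85808685451161 F rest [-0.99616348 -0.63856064] 8.1667
[-1.07797682 -0.48792144 -1.1382739 ]
```

{"method": "move_arm", "body": {
  "moves": "-0.5 0 0 0;-1 0 0 0;-1.5 0 0 0;-2 0 0 0;-2.5 0 0 0;-3 0 0 0;-3 0 0 0;-3 0 0 0;-3 0 0 0;-3 0 0 0"
}}

```text
clock: 9.0
position: [0.6526, 0.0688, 0.0069]
tool_rot: [3.142, 0.0, 2.991]
force: [-0.4, 0.1, 0.4]
grip_width: 0.0001
```

{"method": "move_arm", "body": {
  "moves": "-0.5 0 0 0;-1 0 0 0;-1.5 0 0 0;-2 0 0 0;-2.5 0 0 0;-3 0 0 0;-3 0 0 0;-3 0 0 0;-3 0 0 0;-3 0 0 0"
}}

```text
clock: 9.83
position: [0.6556, 0.0683, 0.0069]
tool_rot: [-3.142, 0.0, 2.991]
force: [-1.5, -0.2, 0.3]
grip_width: 0.0001
```

{"method": "move_arm", "body": {
  "moves": "-0.5 0 0 0;-1 0 0 0;-1.5 0 0 0;-2 0 0 0;-2.5 0 0 0;-3 0 0 0;-3 0 0 0;-3 0 0 0;-3 0 0 0;-3 0 0 0"
}}

```text
clock: 10.67
position: [0.6586, 0.0679, 0.0069]
tool_rot: [3.142, 0.0, 2.991]
force: [-1.8, -0.8, 0.6]
grip_width: 0.0001
```

{"method": "move_arm", "body": {
  "moves": "-0.5 0 0 0;-1 0 0 0;-1.5 0 0 0;-2 0 0 0;-2.5 0 0 0;-3 0 0 0;-3 0 0 0;-3 0 0 0;-3 0 0 0;-3 0 0 0"
}}

```text
clock: 11.5
position: [0.6611, 0.0676, 0.0068]
tool_rot: [-3.142, -0.001, 2.991]
force: [-5.0, 1.1, 2.2]
grip_width: 0.0001
```

```bash
cat > f.py <<'E'
from h import *
from s import Rm
import sys
F=[]
for i in range(int(sys.argv[1])): p=bot.grab_frame('wrist'); o=bot.observe(); F.append(np.r_[Rm.T@o['force'][:2],o['force'][2]])
print(np.round(np.mean(F,0),2),np.round(np.std(F,0),2)); save(p,sys.argv[2])
E
python3 f.py 5 w5.png
```

```text
rest xy mm [17.22919508  0.0717533 ] z 6.7626986955301795 F rest [-5.10889313  0.40170858] 11.5
[-5.6   0.76  1.43] [0.47 0.32 0.37]
```

View pics/w5.png

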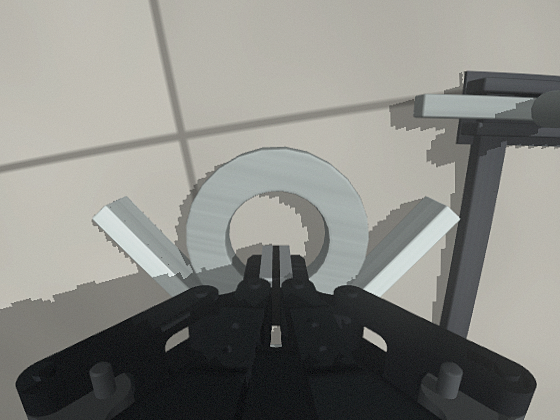

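Reading: about 5.6 N of axial force and 0.8 N lateral, so the plate is seated against both jaws (its rims meet them symmetrically at (185,265) and (365,265)). I add 1 mm.

{"method": "move_arm", "body": {
  "moves": "-0.2 0 0 0;-0.4 0 0 0;-0.6 0 0 0;-0.8 0 0 0;-1 0 0 0;-1 0 0 0;-1 0 0 0;-1 0 0 0;-1 0 0 0;-1 0 0 0"
}}

```text
clock: 12.58
position: [0.6616, 0.0675, 0.0067]
tool_rot: [-3.141, -0.002, 2.991]
force: [-8.4, 2.0, 3.5]
grip_width: 0.0001
```

```bash
python3 f.py 4 w6.png
```

```text
rest xy mm [17.80015411  0.07637153] z 6.726054146123171 F rest [-8.55397355  0.77560632] 12.5833
[-8.03  0.46  3.61] [0.53 0.33 0.42]
```

{"method": "move_arm", "body": {
  "moves": "-0.4 0 0 0;-0.8 0 0 0;-1 0 0 0;-1 0 0 0;-1 0 0 0;-1 0 0 0;-1 0 0 0;-1 0 0 0;-1 0 0 0;-1 0 0 0"
}}

```text
clock: 13.62
position: [0.6622, 0.0674, 0.0066]
tool_rot: [-3.141, -0.002, 2.991]
force: [-10.5, 1.6, 4.7]
grip_width: -0.0003
```

```bash
python3 f.py 3 w7.png
```

```text
rest xy mm [18.42811189  0.08807835] z 6.63365788359244 F rest [-10.60280137   0.06549242] 13.6167
[-10.52   0.92   4.54] [0.4  0.29 0.45]
```

{"method": "move_arm", "body": {
  "moves": "-0.1 0 0 0;-0.1 0 0 0;-0.1 0 0 0;-0.1 0 0 0;-0.1 0 0 0;0.3 0 0 0;0.7 0 0 0;1.1 0 0 0;1.5 0 0 0;1.9 0 0 0"
}}

```text
clock: 14.6
position: [0.6614, 0.0675, 0.0068]
tool_rot: [3.142, -0.0, 2.991]
force: [-3.2, 1.7, -0.0]
grip_width: -0.0003
```

{"method": "move_arm", "body": {
  "moves": "0.4 0 0 0;0.8 0 0 0;1.2 0 0 0;1.6 0 0 0;2 0 0 0;2.5 0 0 0;3 0 0 0;4 0 0 0;6 0 0 0;9 0 0 0"
}}

```text
clock: 15.43
position: [0.6526, 0.0687, 0.0069]
tool_rot: [-3.142, 0.0, 2.991]
force: [-0.5, 0.5, 0.7]
grip_width: 0.0002
```

```bash
python3 f.py 1 w8.png
```

```text
rest xy mm [ 8.67103262 -0.04805252] z 6.876527932042936 F rest [-0.60578756  0.42898248] 15.4333
[ 0.98 -0.41 -0.27] [0. 0. 0.]
```

View pics/w8.png

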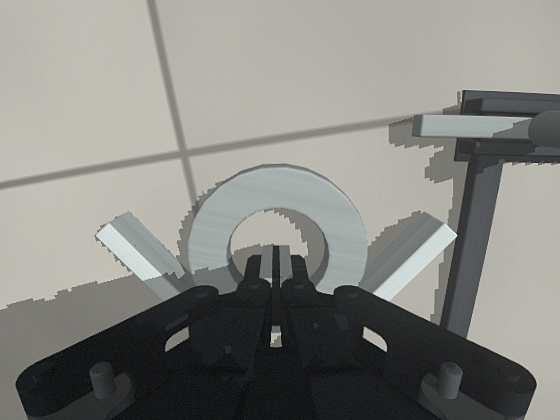

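The released plate still rests against both jaws, and the readings are back to zero. I lift out of the bore and go above the knob.

{"method": "move_arm", "body": {
  "moves": "2 0 0 0;4 0 0 0;4 0 -15 0;4 0 -45 0;4 0 -80 0;20 25 -100 0;42 62 -100 0;60 100 -100 0;68 120 -100 0;68 122 -100 0"
}}

```text
clock: 16.32
position: [0.6018, 0.2062, 0.1084]
tool_rot: [3.138, -0.0, 2.997]
force: [0.1, 0.1, -0.2]
grip_width: -0.0002
```

{"method": "move_arm", "body": {
  "moves": "0 0 0 0;0 0 0 0;0 0 0 0;0 0 0 0;0 0 0 0;0 0 0 0;0 0 0 0;0 0 0 0;0 0 0 0;0 0 0 0",
  "grip": 0.5,
  "grip_force": 20
}}

```text
clock: 17.15
position: [0.6037, 0.1996, 0.1068]
tool_rot: [-3.142, -0.0, 2.991]
force: [-0.6, -0.1, 0.1]
grip_width: 0.0425
```

```bash
python3 s.py; python3 - <<'E'
from h import *
p=bot.grab_frame('wrist'); save(p,'w9.png')
for d in bot.pinpoint(p,'keeper_knob'): print(d,atz(p,d['at'],.055))
E
```

```text
rest xy mm [-58.56874627 122.40026527] z 106.8493546941522 F rest [-0.6065745  -0.20349344] 17.15
{'at': [275.5, 225.1], 'conf': 0.68} [0.60135169 0.20084946 0.055     ]
```

View pics/w9.png

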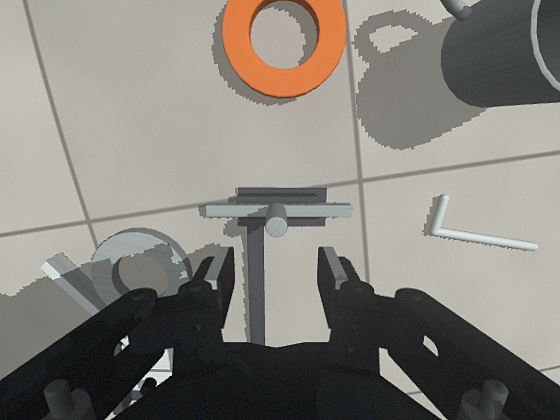

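The knob at (276,225) lies midway between the open fingers, and the plate at (140,268) is in the V. I descend.

{"method": "move_arm", "body": {
  "moves": "0 0 15 0;0 0 35 0;0 0 55 0;0 0 68 0;0 0 76 0;0 0 80 0;0 0 80 0;0 0 80 0;0 0 80 0;0 0 80 0"
}}

```text
clock: 18.08
position: [0.6042, 0.1997, 0.0277]
tool_rot: [3.141, 0.001, 2.991]
force: [-0.2, -0.2, 0.2]
grip_width: 0.0427
```

{"method": "move_arm", "body": {
  "moves": "0 -6 0 0;0 -12 0 0;0 -18 0 0;0 -24 0 0;0 -32 0 0;0 -40 0 0;0 -48 0 0;0 -56 0 0;0 -63 0 0;0 -68 0 0"
}}

```text
clock: 18.92
position: [0.5934, 0.1311, 0.0269]
tool_rot: [-3.141, -0.0, 2.99]
force: [0.9, 2.4, 2.5]
grip_width: 0.0425
```

```bash
python3 s.py
```

```text
rest xy mm [-58.91162558  53.15780321] z 26.857724516609107 F rest [0.53402996 2.53747628] 18.9167
```

{"method": "move_arm", "body": {
  "moves": "0 -3 0 0;0 -6 0 0;0 -9 0 0;0 -12 0 0;0 -14 0 0;0 -15 0 0;0 -16 0 0;0 -17 0 0;0 -18 0 0;0 -18 0 0"
}}

```text
clock: 19.75
position: [0.5908, 0.1144, 0.0269]
tool_rot: [-3.141, 0.0, 2.991]
force: [1.9, 1.7, -0.2]
grip_width: 0.0429
```

{"method": "move_arm", "body": {
  "moves": "0 -0.3 0 0;0 -0.6 0 0;0 -0.9 0 0;0 -1.2 0 0;0 -1.5 0 0;0 -1.5 0 0;0 -1.5 0 0;0 -1.5 0 0;0 -1.5 0 0;0 -1.5 0 0"
}}

```text
clock: 20.58
position: [0.5906, 0.1133, 0.0269]
tool_rot: [3.141, 0.0, 2.991]
force: [1.4, 4.3, -0.1]
grip_width: 0.0428
```

```bash
python3 s.py
```

```text
rest xy mm [-59.08523564  35.15960528] z 26.871862676233615 F rest [0.77808981 4.47070368] 20.5833
```

Force is starting to rise. I push on to find the firm stop.

{"method": "move_arm", "body": {
  "moves": "0 -0.3 0 0;0 -0.6 0 0;0 -0.9 0 0;0 -1.2 0 0;0 -1.5 0 0;0 -1.5 0 0;0 -1.5 0 0;0 -1.5 0 0;0 -1.5 0 0;0 -1.5 0 0"
}}

```text
clock: 21.42
position: [0.5906, 0.1132, 0.0269]
tool_rot: [3.14, 0.001, 2.992]
force: [3.3, 10.6, -2.8]
grip_width: 0.0423
```

```bash
python3 s.py
```

```text
rest xy mm [-59.08586201  35.03785213] z 26.913957237853356 F rest [ 1.76197668 10.946074  ] 21.4167
```

At the stop: 11 N with no travel, knob at y about 48 mm. I back off, lift, retreat and look.

{"method": "move_arm", "body": {
  "moves": "0 4 0 0;0 10 0 0;0 15 0 0;0 15 -5 0;0 15 -25 0;0 15 -50 0;0 15 -85 0;30 0 -120 0;60 -20 -150 0;80 -30 -170 0"
}}

```text
clock: 22.25
position: [0.5055, 0.0931, 0.1979]
tool_rot: [-3.141, -0.0, 2.99]
force: [1.2, 0.3, 0.9]
grip_width: 0.0427
```

```bash
python3 - <<'E'
from h import *
p=bot.grab_frame('wrist'); save(p,'w10.png')
for d in bot.pinpoint(p,'keeper_knob'): print(d,atz(p,d['at'],.055))
t=bot.grab_frame('scene'); cv2.imwrite('pics/s2.png',cv2.resize(t['frame'][150:350,150:480,::-1],None,fx=2.4,fy=2.4))
print(bot.observe()['position'])
E
```

```text
{'at': [319.7, 270.3], 'conf': 0.89} [0.59036606 0.12829572 0.055     ]
[0.50667808 0.09320776 0.19932352]
```

View pics/w10.png

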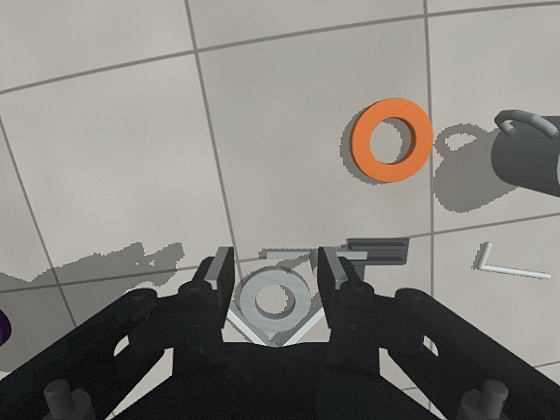

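View pics/s2.png

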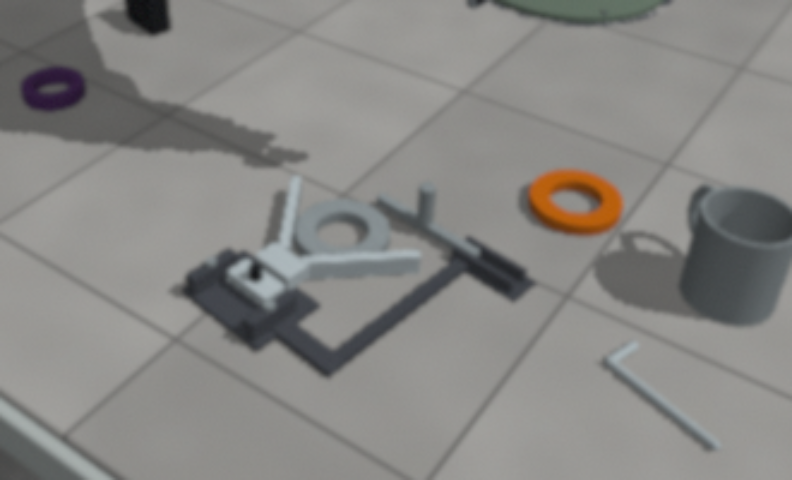

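```bash
python3 -c "
from workcell import bot
print(bot.job_done())"
```

```text
the job is handed in; nothing more can be done
None
```

I pushed the plate into the V, pressed it home, released it and shut the keeper bar behind it. I handed the job in at about 22 s of the 61 s allowed.

- **Seating:** I pushed from inside the bore with shut fingers. The plate met both jaws with its centre a few millimetres beyond the rest's origin, and there was almost no sideways force.
- **Press:** It was held at a measured 10.5 N for a little over a second. The highest reading was about 10.6 N. I then eased off at about 5 mm/s so the plate came back with the jaws.
- **Keeper:** I pushed the knob until it met the firm stop, reading 11 N with no further travel. The knob was then about 48 mm from the centre line, which matches the shut position.
- **Last checks:** The final wrist and scene pictures show the plate resting in the V, apparently against both jaws, with the bar across behind it. The robot is clear of everything. I never touched the mug, timer, grip ring, hex key or the orange look-alike.
- **Problems and limits:** My first push direction made the sloped finger backs press down on the plate (about 7 N vertical). I backed off, turned the tool a quarter turn, and the rest of the push was clean until the press itself, when the vertical reading rose to about 4.5 N. The pictures cannot rule out a gap under about 2 mm between plate and jaws.

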